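Snap the control board onto its standoffs

TASK

The blue circuit board has been laid loosely on the four white snap standoffs of its metal tray. Press it down evenly, first at one end and then at the other if need be, until all four standoffs have clicked through and the board sits flat and fully home on them; leave the green board as it is, still unpressed.

Things in the scene. Friction and masses are not known exactly. Their poses are not given: they have to be found in the camera images.
- blue_board: Board to press: blue, 120 (x) x 170 (y) x 4 mm, 0.18 kg, loose, level on the sprung tips of four white standoffs, 10 mm above home. Origin: centre of underside, z up. 12 mm square holes at x +-45, y +-70 mm, over the standoffs. Parts with |y| under 32 mm (silver finned heat sink at the centre, dark capacitors, white connector) reach z = 18 mm; both ends are bare.
- blue_patch (a point): Centre of the white press patch, 34 (x) x 28 (y) mm, on the blue board's top at its +y end (x 0, y +70, z 4 mm); its twin is at y -70 mm. Each lies midway between two holes. Pressed there, that end's two standoffs give way at about 8 to 14 N (twice that for all four at once), click after some 8 to 9 mm; the end then rests on rigid shoulders; the board tilts 5 degrees till the other end is pressed.
- tray_blue: Fixed aluminium tray under the blue board, 170 (x) x 220 (y) mm, walls 16 mm high, on a black foam block that lifts it 3 to 30 mm off the bench. Origin: centre of its underside; board centred, same axes. Its four white standoffs have flat shoulders 23 mm above the origin and snap heads 17 mm higher. Board home: its origin 23 mm above the tray's (its top 27 mm); at the start 33 mm.
- green_board: Board to leave alone: same size, holes, white patches and way of resting, but green with yellow, orange and red parts, in a tray just like the other, beside it to the left or right, its foam block of another height. Origin: centre of underside.
There are look-alikes about, which are no part of the job. Of the things like the blue_board, leave any that is brown; of the rest the smaller one is meant.

How it is judged (in metres and radians):
At the end, for the whole second after the job is handed in: The blue board lies at rest on all four shoulders, under all its snap heads: its origin less than 24.5 mm above the tray's origin (23 mm is home), within 0.8 degrees of flat and within 10 mm of the tray's centre; the green board has not been pressed or moved (z of blue_board in the frame of tray_blue between 0.02 and 0.0245 m and angle between the z axis of blue_board and the z axis of tray_blue, either way round below 0.014 rad and horizontal distance between blue_board and tray_blue below 0.01 m and linear speed of blue_board below 0.02 m/s); the robot touches nothing.
It fails at once if the green board is pressed or moved (by more than 5 mm) (distance of green_board from where it was at the start of the episode above 0.005 m).
It fails at once if the green board is tipped (more than 2 degrees) (angle between green_board's own z axis and vertical above 0.035 rad).
It fails at once if the blue board is pressed so unevenly that it tips by more than 12 degrees (angle between blue_board's own z axis and vertical above 0.21 rad).
It also fails if it takes over 32 s, if anything falls off the work surface, if the arm or the gripper's body presses on something with over 40 N, if the wrist force passes 120 N, or if a joint passes its speed limit or range.

ROBOT

A 6-joint arm with a two-finger parallel gripper is mounted at the origin on the work surface. World frame = base frame: x ahead of the robot, y to its left, z up, the work surface at z = 0. Lengths are in m, angles in degrees, forces in N, time in s.
With the tool pointing down it reaches from about 0.3 to 0.75 m from the base axis. Payload 8.5 kg.
Tool frame: the origin (TCP) lies midway between the tips of the shut fingers; the grasp point (between the pads) lies 19 mm behind it; z points along the fingers, y is the line along which they close (so a half turn about z gives the same grasp; the last joint's range is limited). The gripper opens to 85 mm and grips with 20 to 120 N. Pads are 22 mm wide; open, the fingers measure 114 mm over their backs; the gripper's body (76 mm by 85 mm) begins 54 mm behind the grasp point. The pads swing forward as they close: fully open they stand 13 mm farther back than shut.
Start: joints at [-83.44, 21.807, 74.336, -0, 83.858, -12.336], TCP at [0.178, -0.52, 0.231] pointing down, gripper open.
Joint ranges: [-178.18, 178.18], [-50.72, 133.34], [12.68, 142.11], [-81.47, 261.47], [9.98, 163.14], [-165.26, 165.26]. Speed limits (degrees/s): [136.94, 136.94, 180, 180, 180, 180].

INTERFACE

Orientations are given as a 3x3 rotation matrix whose columns are the frame's x, y, z axes.
In Python, from rig import monitor, optics, close_job, models gives the robot as it stands.
- The arm moves only by the tool step_arm, never from a script. Its arguments are lists of equal length, an entry for each row: "fingers": the closure, from -1 (fully open) to 1 (shut); "travel": the shift along the tool's x, y, z scaled (see below), a list of three; "twist": the turn about the tool's z scaled (see below). In form: {"fingers": [fingers, ...], "travel": [[tx, ty, tz], ...], "twist": [twist, ...]}. A call has 1 to 10 rows; each row shifts and turns the commanded pose from where the row before left it, along the tool's axes as they then stand; what a row does not reach is not made up. The controller multiplies each number of a shift by 100 mm and each number of a turn by pi rad. A row lasts 1/8 s, in which the tool goes at most 62.5 mm and 10.7 degrees, less where a joint would pass 70% of its speed; a pose out of reach is approached as far as the arm can. A call with a number of a shift or a turn outside -1 to 1 is refused whole. A call with a gripper value outside its range is refused whole. The fingers move at their own pace and stop on an object; "force" is the grip in N (left out, the last holds). Time passes only in rows, so rows that do not move let the fingers close. It gives the time, the measured TCP pose, the force, the opening and the grip force at its end, in the units of the state.
- monitor.observe(): the state, without advancing time (a new reading comes with each control period).
- optics.get_image(name): name is "scene" or "top" or "wrist"; returns (picture, depth): 480x640x3 uint8, blue, green, red; 480x640 float32, m along the optical axis (not along the pixel's ray), 0 where there is no reading.
- optics.get_calibration(name): a dict with "vertical_fov" (degrees; the focal length in pixels is half the picture's height over the tangent of half this angle, whatever the lens; pixels are square), "cx", "cy" (the principal point, pixels), "world_from_camera" (4x4, takes a point from camera to world coordinates). Camera axes: x right, y up, looking along -z (the intrinsics and any distortion apply to the point x, -y, -z); pixel columns grow to the right and rows downward; lengths in m; the calibration is good to about 2 mm. A picture is of the moment at which its call begins: read the wrist's pose just before it. get_calibration takes no time and is no camera call; for the wrist camera it gives the pose at the moment of the call.
- close_job(): hands the job in; it is judged then, once.
Trained networks look in the newest picture that a camera, given by its name, has taken for a name from the list of things; names that differ only in an ending like _2 or _b are one class to them, and where a whole thing is asked for, a point or a joint stands for the part that bears it (a point fixed in the world has none). Each returns a list of dicts, best first, with "confidence" (0 to 1); they miss things now and then, are a little off and sometimes report something else, mostly with a low value. They report only what shows in the picture. A call takes as long as a camera call. They do not tell look-alikes from the thing itself.
- models.trace(camera, query): "mask" (480x640 bool, what is visible of it) and "point" ([column, row] in pixels, amid what is visible of it).
- models.landmark_of(camera, query): "point" ([column, row] in pixels: a listed point, or the origin of a listed thing).
The state is a dict: "time_s": time; "q": joint angles; "qvel": joint speeds; "joint_efforts": joint torques, N m; "position": TCP position; "tool_rot": TCP orientation; "ft_force": force on the tool from outside, world axes, zero at the start; "wrist_torque": the same for the moment, N m; "grip_width": finger opening in m; "gripper_force": force on a finger pad.
Only numpy, scipy, OpenCV 4.12 (cv2) and the standard library are available. Lean on these libraries where they do the work, as an engineer would, in place of code of your own. Each camera call takes 0.05 s, during which the arm holds its last target. There are 200 camera calls.

## Working session

There is one attempt and no reset: what is moved stays moved. The work goes in short steps, Python scripts to look and compute and a tool call to move; the robot and the scene stay as the last step left them, time stands still between calls to the robot, and variables do not carry over. Pictures are saved under pics/ and viewed, at most 10 in all, crops included, and the job is handed in when it is done.

Besides the shell and the picture viewer there is one more tool, called by a JSON object that holds its "op" and its "data", one argument or row to a line. step_arm: Moves the arm, as the interface text tells. Its arguments: {"type":"object","properties":{"fingers":{"type":"array","items":{"type":"number"}},"travel":{"type":"array","items":{"type":"array","items":{"type":"number"}}},"twist":{"type":"array","items":{"type":"number"}},"force":{"type":"number"}},"required":["fingers","travel","twist"]}

```bash
mkdir -p pics
cat > h.py <<'E'
import numpy as np, cv2
from rig import monitor, optics, close_job, models
def world(cam,px,d,c=None):
    c=c or optics.get_calibration(cam); f=240/np.tan(np.radians(c["vertical_fov"])/2)
    u,v=px; p=np.array([(u-c["cx"])/f*d,-(v-c["cy"])/f*d,-d,1])
    return (np.array(c["world_from_camera"])@p)[:3]
E
python3 - <<'E'
from h import *
ims=[]
for cam in("top","scene"):
    im,d=optics.get_image(cam); ims.append(im); np.save(cam+".npy",d)
    c=optics.get_calibration(cam); print(cam,{k:v for k,v in c.items()})
    for q in("blue_board","green_board","tray_blue"):
        for r in models.trace(cam,q):
            u,v=r["point"]; dd=d[int(v),int(u)]
            print(cam,q,r["confidence"],r["point"],r["mask"].sum(),world(cam,(u,v),dd,c).round(3))
    for r in models.landmark_of(cam,"blue_patch"):
        u,v=r["point"]; print(cam,"patch",r["confidence"],r["point"],world(cam,(u,v),d[int(v),int(u)],c).round(3))
cv2.imwrite("pics/top.png",ims[0]);cv2.imwrite("pics/scene.png",ims[1])
E
```

```text
top {'vertical_fov': 47.52833384041444, 'cx': 323.00869301997, 'cy': 235.06282575351398, 'world_from_camera': array([[-0.0295015 ,  0.98191183, -0.18702626,  0.11881686],
       [-0.99942711, -0.03208134, -0.01078166,  0.20776547],
       [-0.0165867 ,  0.18660104,  0.98229575,  1.54411363],
       [ 0.        ,  0.        ,  0.        ,  1.        ]])}
top blue_board 0.79 [158.8, 252.4] 2444 [0.376 0.696 0.011]
top blue_board 0.77 [281.2, 301.3] 5221 [0.225 0.347 0.017]
top blue_board 0.71 [336.1, 191.0] 2371 [0.525 0.184 0.063]
top blue_board 0.71 [330.7, 212.5] 2217 [0.466 0.201 0.054]
top green_board 0.95 [469.8, 179.1] 2438 [ 0.549 -0.194  0.057]
top tray_blue 0.84 [329.3, 212.6] 2309 [0.466 0.205 0.055]
top patch 0.81 [308.4, 183.3] [0.55  0.261 0.066]
top patch 0.77 [182.1, 252.0] [0.375 0.63  0.006]
top patch 0.75 [306.3, 327.7] [0.151 0.279 0.008]
scene {'vertical_fov': 56.384443813861424, 'cx': 321.64974337647374, 'cy': 245.19688715322357, 'world_from_camera': array([[ 8.13782827e-03, -7.91287044e-01,  6.11390702e-01,
         1.15346458e+00],
       [ 9.99937101e-01,  1.11585196e-02,  1.13229655e-03,
         2.38448214e-01],
       [-7.71818672e-03,  6.11343031e-01,  7.91328079e-01,
         1.05898166e+00],
       [ 0.00000000e+00,  0.00000000e+00,  0.00000000e+00,
         1.00000000e+00]])}
scene blue_board 0.93 [357.1, 216.7] 3504 [0.238 0.348 0.016]
scene blue_board 0.77 [304.8, 295.0] 2527 [0.544 0.192 0.059]
scene blue_board 0.55 [481.9, 257.7] 1976 [0.395 0.699 0.01 ]
scene green_board 0.91 [154.8, 307.3] 2624 [ 0.572 -0.194  0.052]
scene tray_blue 0.71 [306.2, 314.8] 2460 [0.582 0.195 0.022]
scene patch 0.96 [338.6, 199.4] [0.15  0.293 0.002]
scene patch 0.74 [458.8, 255.9] [0.382 0.637 0.001]
scene patch 0.62 [331.7, 296.3] [0.547 0.262 0.057]
```

View pics/top.png

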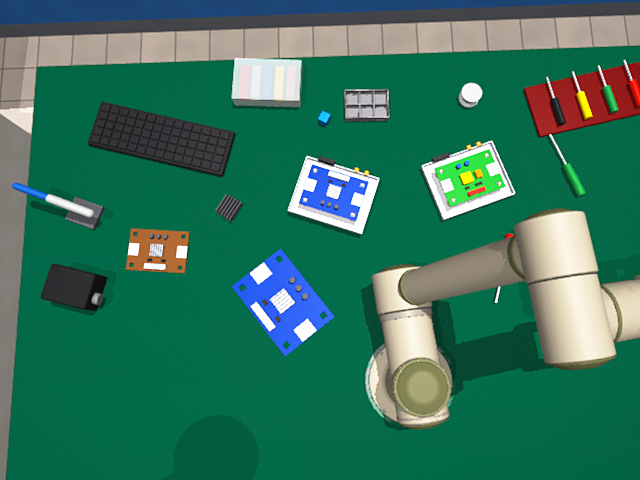

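Run:
```python
import cv2
im=cv2.imread("pics/top.png")[150:240,260:380]; cv2.imwrite("pics/crop.png",cv2.resize(im,None,fx=6,fy=6,interpolation=cv2.INTER_CUBIC))
```

```text
(no output)
```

View pics/crop.png

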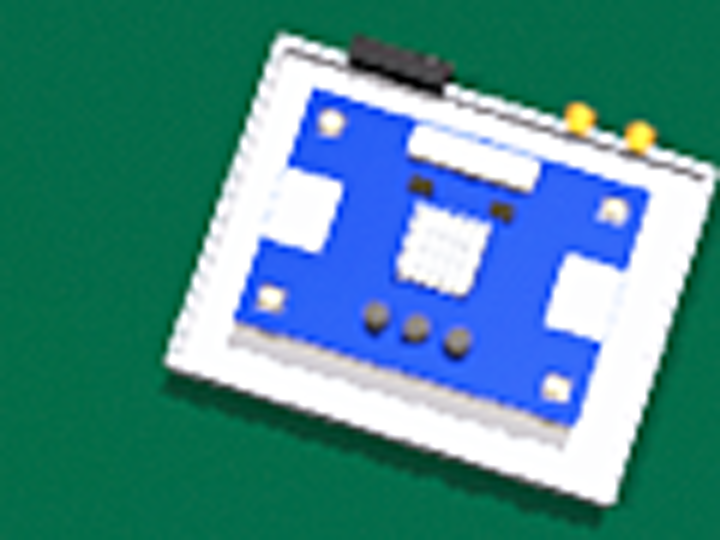

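The blue candidates are the large loose blue board at (283,301), the brown one at (158,251) and the smaller blue board in its metal tray at (334,192). The smaller blue one fits: it isn't brown and it lies on standoffs in its tray. The enlarged crop confirms this, with patches at about (310,185) and (358,200). Green is at (470,179).

```bash
cat >> h.py <<'E'
def cloud(cam,im,d,c):
    f=240/np.tan(np.radians(c["vertical_fov"])/2); v,u=np.mgrid[:480,:640]
    p=np.stack([(u-c["cx"])/f*d,-(v-c["cy"])/f*d,-d,np.ones_like(d)],-1)
    return (p@np.array(c["world_from_camera"]).T)[...,:3]
def board(cam,near=None,r=0.13):
    c=optics.get_calibration(cam); im,d=optics.get_image(cam)
    P=cloud(cam,im,d,c); hsv=cv2.cvtColor(im,cv2.COLOR_BGR2HSV)
    blue=(hsv[...,0]>105)&(hsv[...,0]<130)&(hsv[...,1]>130)&(hsv[...,2]>90)&(d>0)
    m=blue&(np.linalg.norm(P[...,:2]-near,axis=-1)<r)&(P[...,2]<0.12)&(P[...,2]>0.03)
    return im,d,P,m,c
E
python3 - <<'E'
from h import *
near=np.array([.525,.19])
for cam in("top","scene"):
    im,d,P,m,c=board(cam,near)
    q=P[m]; z=np.median(q[:,2]); print(cam,m.sum(),z.round(4),np.percentile(q[:,2],[5,25,75,95]).round(4))
    # reproject rays on plane z
    o=np.array(c["world_from_camera"])[:3,3]; g=o+(q-o)*((z-o[2])/(q[:,2]-o[2]))[:,None]
    print(cv2.minAreaRect((g[:,:2]*1000).astype(np.float32)))
    t=(np.linalg.norm(P[...,:2]-near,axis=-1)<.16)&(P[...,2]>0.02)&(d>0); print("tray z",np.percentile(P[t][:,2],[5,20,50,80,95]).round(4))
s=monitor.observe(); print(s["position"],np.round(s["tool_rot"],3),s["time_s"],s["ft_force"],s["grip_width"])
E
```

```text
top 1679 0.0588 [0.0532 0.0567 0.0611 0.0648]
((523.5249633789062, 191.54022216796875), (166.4374542236328, 118.5666275024414), 70.2305679321289)
tray z [0.0223 0.0264 0.0547 0.0608 0.0665]
scene 1728 0.0574 [0.0544 0.0561 0.0588 0.0609]
((527.5939331054688, 191.9273681640625), (169.0992431640625, 120.20045471191406), 70.30560302734375)
tray z [0.0221 0.0248 0.0548 0.0588 0.0658]
[ 0.1780924  -0.52033391  0.23131944] [[ 0.946  0.324 -0.   ]
 [ 0.324 -0.946  0.   ]
 [-0.    -0.    -1.   ]] 0.6 [ 0.03075056 -0.5523559   0.78148399] 0.08569473214607258
```

{"op": "step_arm", "data": {
  "fingers": [1,1,1,1,1,1,1,1,1,1],
  "travel": [
    [0.35,-0.35,0],
    [0.35,-0.35,0],
    [0.35,-0.35,0],
    [0.35,-0.35,0],
    [0.35,-0.35,0],
    [0.35,-0.35,0],
    [0.35,-0.35,0],
    [0.35,-0.35,0],
    [0.35,-0.35,0],
    [0.35,-0.35,0]
  ],
  "twist": [0,0,0,0,0,0,0,0,0,0]
}}

```text
time_s: 1.85
position: [0.3964, -0.0743, 0.2316]
tool_rot: [[0.946, 0.324, 0.001], [0.324, -0.946, -0.0], [0.001, 0.001, -1.0]]
ft_force: [1.3, -0.8, 0.6]
grip_width: -0.0001
gripper_force: 0.0
```

{"op": "step_arm", "data": {
  "fingers": [1,1,1,1,1,1,1,1,1,1],
  "travel": [
    [0.35,-0.35,0],
    [0.35,-0.35,0],
    [0.35,-0.35,0],
    [0.35,-0.35,0],
    [0.35,-0.35,0],
    [0,0,0],
    [0,0,0],
    [0,0,0],
    [0,0,0],
    [0,0,0]
  ],
  "twist": [0,0,0,0,0,-0.057,-0.057,-0.057,-0.057,-0.057]
}}

```text
time_s: 3.1
position: [0.5048, 0.1464, 0.2313]
tool_rot: [[0.333, 0.943, 0.0], [0.943, -0.333, 0.0], [0.0, 0.0, -1.0]]
ft_force: [-0.3, -0.4, -1.2]
grip_width: -0.0
gripper_force: 0.0
```

Run:
```python
from h import *
s=monitor.observe(); print(s["time_s"],s["position"],np.round(s["tool_rot"],4).tolist(),s["q"],s["ft_force"],s["grip_width"])
im,d,P,m,c=board("wrist",np.array([.525,.19]))
cv2.imwrite("pics/wrist1.png",im); print(m.sum(), np.median(P[m][:,2]) if m.any() else None,np.array(c["world_from_camera"])[:3,3])
for r in models.landmark_of("wrist","blue_patch"):
    u,v=r["point"]; print(r["confidence"],r["point"],world("wrist",(u,v),d[int(v),int(u)],c).round(4))
```

```text
3.1 [0.50478959 0.14641453 0.2313346 ] [[0.3332, 0.9429, 0.0], [0.9429, -0.3332, 0.0], [0.0, 0.0, -1.0]] [3.25632614e+00 1.93521869e+01 7.81669346e+01 1.02255548e-03
 8.24797332e+01 2.27191567e+01] [-0.34105174 -0.42753457 -1.23872987] -1.0671418903377162e-05
19788 0.06001274590519737 [0.53030161 0.22078512 0.37460574]
0.62 [320.1, 74.0] [0.547  0.2588 0.0605]
0.16 [319.1, 160.1] [0.5239 0.1952 0.0733]
```

View pics/wrist1.png

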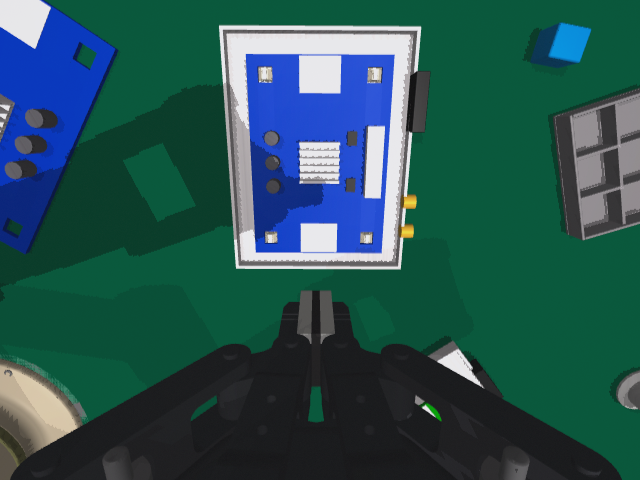

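The wrist view shows the blue board in its tray, with patches at (320,74) and (318,237), consistent with the top view. I'll go above the far patch first.

{"op": "step_arm", "data": {
  "fingers": [1,1,1,1,1,1,1,1],
  "travel": [
    [0.4,0.01,0],
    [0.4,0.01,0],
    [0.4,0.01,0],
    [0,0,0.5],
    [0,0,0.5],
    [0,0,0.4],
    [0,0,0.15],
    [0,0,0]
  ],
  "twist": [0,0,0,0,0,0,0,0]
}}

```text
time_s: 4.2
position: [0.5484, 0.2583, 0.0764]
tool_rot: [[0.34, 0.94, -0.0], [0.94, -0.34, -0.0], [-0.0, -0.0, -1.0]]
ft_force: [0.5, 0.5, 1.1]
grip_width: -0.0001
gripper_force: 0.0
```

{"op": "step_arm", "data": {
  "fingers": [1,1,1,1,1,1,1],
  "travel": [
    [0,0,0.03],
    [0,0,0.03],
    [0,0,0.03],
    [0,0,0.03],
    [0,0,0.03],
    [0,0,0.02],
    [0,0,0]
  ],
  "twist": [0,0,0,0,0,0,0]
}}

```text
time_s: 5.08
position: [0.5483, 0.2583, 0.0592]
tool_rot: [[0.339, 0.941, -0.0], [0.941, -0.339, 0.0], [-0.0, -0.0, -1.0]]
ft_force: [-0.1, 0.4, 0.4]
grip_width: 0.0001
gripper_force: 0.0
```

{"op": "step_arm", "data": {
  "fingers": [1,1,1,1],
  "travel": [
    [0,0,0.01],
    [0,0,0.01],
    [0,0,0.01],
    [0,0,0]
  ],
  "twist": [0,0,0,0]
}}

```text
time_s: 5.58
position: [0.5487, 0.2584, 0.0573]
tool_rot: [[0.339, 0.941, 0.002], [0.941, -0.339, 0.0], [0.001, 0.001, -1.0]]
ft_force: [-1.6, 0.7, 6.9]
grip_width: -0.0
gripper_force: 3.4
```

{"op": "step_arm", "data": {
  "fingers": [1,1,1,1],
  "travel": [
    [0,0,0.01],
    [0,0,0.01],
    [0,0,0.01],
    [0,0,0]
  ],
  "twist": [0,0,0,0]
}}

```text
time_s: 6.08
position: [0.5484, 0.2584, 0.0536]
tool_rot: [[0.339, 0.941, 0.001], [0.941, -0.339, 0.0], [0.0, 0.001, -1.0]]
ft_force: [-0.6, -0.3, 0.3]
grip_width: 0.0001
gripper_force: 0.0
```

{"op": "step_arm", "data": {
  "fingers": [1,1,1,1],
  "travel": [
    [0,0,0.01],
    [0,0,0.01],
    [0,0,0.01],
    [0,0,0]
  ],
  "twist": [0,0,0,0]
}}

```text
time_s: 6.58
position: [0.5482, 0.2582, 0.0506]
tool_rot: [[0.339, 0.941, 0.0], [0.941, -0.339, -0.0], [-0.0, 0.0, -1.0]]
ft_force: [-1.3, -0.2, 4.7]
grip_width: 0.0003
gripper_force: 2.3
```

{"op": "step_arm", "data": {
  "fingers": [1,1,1,1],
  "travel": [
    [0,0,0.01],
    [0,0,0.01],
    [0,0,0],
    [0,0,0]
  ],
  "twist": [0,0,0,0]
}}

```text
time_s: 7.08
position: [0.5483, 0.2583, 0.0503]
tool_rot: [[0.339, 0.941, 0.001], [0.941, -0.339, 0.0], [0.0, 0.001, -1.0]]
ft_force: [-5.5, -2.1, 18.7]
grip_width: 0.0001
gripper_force: 9.0
```

{"op": "step_arm", "data": {
  "fingers": [1,1,1,1],
  "travel": [
    [0,0,0.01],
    [0,0,0.01],
    [0,0,0],
    [0,0,0]
  ],
  "twist": [0,0,0,0]
}}

```text
time_s: 7.58
position: [0.5484, 0.2583, 0.0501]
tool_rot: [[0.338, 0.941, 0.003], [0.941, -0.338, 0.0], [0.001, 0.002, -1.0]]
ft_force: [-10.7, -3.7, 32.5]
grip_width: -0.0002
gripper_force: 15.9
```

The first end is on its shoulders. Next is the other end.

{"op": "step_arm", "data": {
  "fingers": [1,1,1,1,1,1,1,1],
  "travel": [
    [0,0,-0.25],
    [0,0,-0.25],
    [-0.45,0,0],
    [-0.5,0,0],
    [-0.45,0,0],
    [0,0,0],
    [0,0,0.2],
    [0,0,0.05]
  ],
  "twist": [0,0,0,0,0,0,0,0]
}}

```text
time_s: 8.57
position: [0.5005, 0.127, 0.0704]
tool_rot: [[0.338, 0.941, -0.002], [0.941, -0.338, 0.0], [-0.001, -0.002, -1.0]]
ft_force: [-0.6, -0.2, 0.3]
grip_width: 0.0001
gripper_force: 0.0
```

Run:
```python
from h import *
s=monitor.observe(); print(s["position"],s["ft_force"])
for cam in("scene","wrist"):
    im,d,P,m,c=board(cam,np.array([.5255,.1917])); q=P[m]
    A=np.c_[q[:,:2]-[.5255,.1917],np.ones(len(q))]; k=np.ones(len(q),bool)
    for _ in range(5):
        w=np.linalg.lstsq(A[k],q[k,2],rcond=None)[0]; k=abs(A@w-q[:,2])<.004
    print(cam,k.sum(),w, "slope along board y deg",np.degrees(w[:2]@[.338,.941]), "x", np.degrees(w[:2]@[.941,-.338]))
    cv2.imwrite(f"pics/{cam}2.png",im)
```

```text
[0.50054143 0.12703214 0.0703735 ] [-0.55641748 -0.22575014  0.26139821]
scene 1604 [-0.02106521 -0.05937731  0.05290171] slope along board y deg -3.6092952797129154 x 0.014161836937666891
wrist 65260 [-0.02358749 -0.05951959  0.05538348] slope along board y deg -3.6658131525650814 x -0.11907267876547258
```

View pics/wrist2.png

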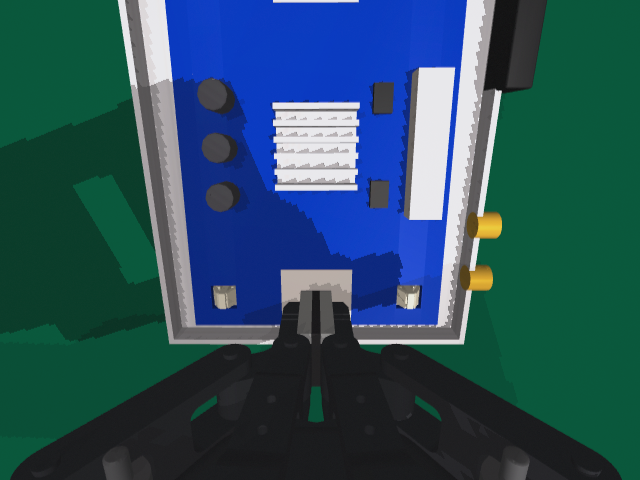

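The picture shows the board tilted about 3.7°, with the far end held down and the fingertips over the near patch at (316,300). I'll press here.

{"op": "step_arm", "data": {
  "fingers": [1,1,1,1,1,1],
  "travel": [
    [0,0,0.04],
    [0,0,0.04],
    [0,0,0.02],
    [0,0,0.01],
    [0,0,0.01],
    [0,0,0]
  ],
  "twist": [0,0,0,0,0,0]
}}

```text
time_s: 9.43
position: [0.5009, 0.1265, 0.0595]
tool_rot: [[0.339, 0.941, 0.0], [0.941, -0.339, -0.0], [0.0, 0.0, -1.0]]
ft_force: [-0.6, -0.1, 1.7]
grip_width: -0.0
gripper_force: 0.8
```

{"op": "step_arm", "data": {
  "fingers": [1,1,1,1,1,1],
  "travel": [
    [0,0,0.01],
    [0,0,0.01],
    [0,0,0.01],
    [0,0,0.01],
    [0,0,0.01],
    [0,0,0]
  ],
  "twist": [0,0,0,0,0,0]
}}

```text
time_s: 10.18
position: [0.5011, 0.1266, 0.0544]
tool_rot: [[0.339, 0.941, 0.001], [0.941, -0.339, 0.0], [0.0, 0.001, -1.0]]
ft_force: [1.2, 0.8, 2.8]
grip_width: 0.0
gripper_force: 1.0
```

{"op": "step_arm", "data": {
  "fingers": [1,1,1,1,1,1],
  "travel": [
    [0,0,0.01],
    [0,0,0.01],
    [0,0,0.01],
    [0,0,0.01],
    [0,0,0.01],
    [0,0,0]
  ],
  "twist": [0,0,0,0,0,0]
}}

```text
time_s: 10.92
position: [0.5006, 0.1265, 0.0497]
tool_rot: [[0.339, 0.941, -0.0], [0.941, -0.339, -0.0], [-0.0, -0.0, -1.0]]
ft_force: [-2.5, -0.4, 6.7]
grip_width: 0.0001
gripper_force: 3.3
```

{"op": "step_arm", "data": {
  "fingers": [1,1,1,1,1],
  "travel": [
    [0,0,0.01],
    [0,0,0.01],
    [0,0,0.01],
    [0,0,0],
    [0,0,0]
  ],
  "twist": [0,0,0,0,0]
}}

```text
time_s: 11.55
position: [0.5007, 0.1265, 0.0494]
tool_rot: [[0.338, 0.941, 0.002], [0.941, -0.338, -0.0], [0.0, 0.002, -1.0]]
ft_force: [-12.3, -1.8, 38.4]
grip_width: 0.0001
gripper_force: 19.0
```

Rigid stop reached at 38 N. I'll lift off and check.

{"op": "step_arm", "data": {
  "fingers": [1,1,1,1,1,1,1],
  "travel": [
    [0,0,-0.2],
    [0,0,-0.3],
    [0,0,-0.5],
    [0,0,-0.5],
    [-0.3,0,-0.2],
    [-0.3,0,0],
    [0,0,0]
  ],
  "twist": [0,0,0,0,0,0,0]
}}

```text
time_s: 12.42
position: [0.48, 0.069, 0.2164]
tool_rot: [[0.341, 0.94, -0.0], [0.94, -0.341, -0.0], [-0.0, -0.0, -1.0]]
ft_force: [-0.3, 0.7, 0.8]
grip_width: 0.0004
gripper_force: 0.0
```

Run:
```python
from h import *
s=monitor.observe(); print(s["time_s"],s["position"],s["ft_force"])
for cam in("scene","wrist"):
    im,d,P,m,c=board(cam,np.array([.5255,.1917])); q=P[m]
    A=np.c_[q[:,:2]-[.5255,.1917],np.ones(len(q))]; k=np.ones(len(q),bool)
    for _ in range(5):
        w=np.linalg.lstsq(A[k],q[k,2],rcond=None)[0]; k=abs(A@w-q[:,2])<.004
    print(cam,k.sum(),w, "slope y",np.degrees(w[:2]@[.338,.941]), "x", np.degrees(w[:2]@[.941,-.338]))
    cv2.imwrite(f"pics/{cam}3.png",im)
```

```text
12.425 [0.48002462 0.06902333 0.2164001 ] [-0.3005009   0.6670309   0.82801925]
scene 1582 [ 0.00317361 -0.00334894  0.04777509] slope y -0.11909915039078639 x 0.23596198985489325
wrist 17361 [-0.00204068  0.00018694  0.05029118] slope y -0.029440904239328047 x -0.11364442020659414
```

View pics/wrist3.png

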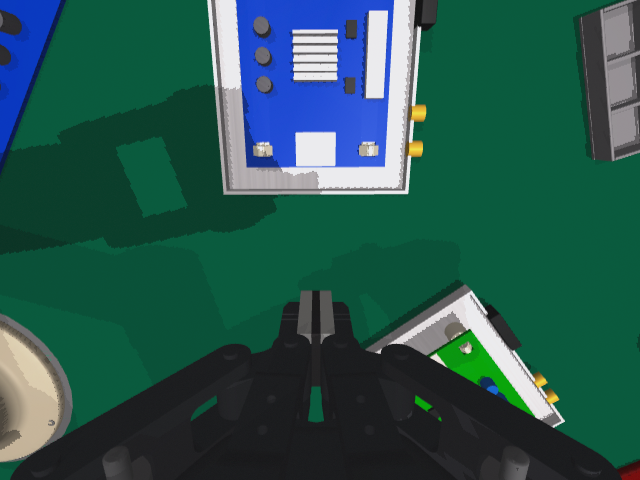

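The board is flat (about 0.1°) and 10 mm lower, with snap heads standing above it at (262,149) and (369,149). The robot is clear and the green board is untouched.

```bash
python3 -c "
from rig import close_job
print(close_job())"
```

```text
the job is handed in; nothing more can be done
None
```

The blue board is pressed home on all four standoffs: it measures flat to about 0.2° and 10 mm lower than at the start. The green board was not touched and the job is handed in; no verdict came back.

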